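# Set an arbor from the crate in the truing stand

## Task

Set up the long steel arbor that has a nut near each end and a bare shaft between them: first take off the grey dressing stone that lies on it in the crate and lay it flat along the cork-topped wooden rest, wholly on it. Then lift the arbor out of the crate and lay it in the two V rests of the green truing stand, let go of it, and slide the tailstock up until it holds the arbor tight against the headstock. Leave the other parts in the crate and do not disturb the goblet or the tumbler.

Things in the scene. Friction and masses are not known exactly. Their poses are not given: they have to be found in the camera images.
- arbor: The arbor to set up: steel shaft 14 mm in diameter, 148 mm long, with two hexagon nuts (30 mm across flats, 14 mm thick), lying on nut flats, axis 15 mm above the crate floor. The nuts span 50 to 64 mm from the middle, one on each side: 100 mm of bare shaft between them, 10 mm of shaft beyond each. About 0.3 kg. Origin at the middle of the shaft on its axis; the shaft runs along its y axis.
- stone: Grey rectangular dressing stone, 24 x 150 x 16 mm (its x, y, z), about 0.13 kg. Starts lying lengthwise on top of the arbor's two nuts, loose. Origin at the centre of its underside.
- short_arbor: Another arbor, to be left in the crate: same 14 mm shaft but only 96 mm long, with two hexagon nuts (30 mm across flats, 14 mm thick), lying on nut flats, axis 15 mm above the crate floor. Nuts centred 31 mm either side of the middle. Origin mid-shaft on the axis, shaft along y.
- odd_arbor: Another arbor, to be left in the crate: shaft 14 mm in diameter, 148 mm long like the wanted one, but one nut sits at the middle and the other 57 mm towards +y. Two hexagon nuts (30 mm across flats, 14 mm thick), lying on nut flats, axis 15 mm above the crate floor. Origin mid-shaft on the axis, shaft along y.
- wedge: Rectangular pale wooden slip, 24 x 90 x 16 mm (x, y, z), lying loose on top of the short arbor's nuts; leave in the crate. Origin at the centre of its underside.
- flange0: Loose brass flange, 28 mm in diameter, 14 mm high, on the crate floor; leave in the crate. Origin at the centre of its underside.
- flange1: A second brass flange like flange0; leave in the crate. Origin at the centre of its underside.
- flange2: Another brass flange like flange0; leave in the crate. Origin at the centre of its underside.
- flange3: Another brass flange like flange0; leave in the crate. Origin at the centre of its underside.
- crate: Fixed open wooden crate, outside 240 x 256 x 52 mm (x, y, z), walls and floor 8 mm thick. Origin at the centre of its underside, on the bench. The three arbors lie side by side in it in any order, about 64 mm apart along its x, shafts roughly along its y.
- rest: Fixed wooden block with a cork top, 190 x 70 x 50 mm (x, y, z): the rest for the stone, which lies lengthwise along the block's x. Origin at the centre of its underside, on the bench; the top is 50 mm higher.
- stand: Fixed green truing stand. Base 100 mm wide, 20 high, y = -205 to 145 in its frame. 45-degree V rests, 8 mm thick, at y = -30 and 30 (52 mm clear between; mouth 35 mm wide, 73 high); an arbor lies in them along y, axis 65 mm above the bench. Headstock: steel face, 28 mm across, at y = 74; block behind it 70 wide, y 80 to 140, 95 high. Origin on the bench midway between the rests.
- v_mid (a point): Point on the stand midway between the two V rests, on the axis of an arbor lying in them, 65 mm above the bench; axes as the stand's. With the arbor against the headstock its middle is at this point.
- tailstock (a joint): Tailstock position along the stand's +y (m): 0 fully back, grows towards the headstock, limit 0.075. Its pressing face is at y = -134 mm + joint in the stand's frame, so it reads 0.060 when the arbor is tight against the headstock. Stays where left; friction about 2.5 N. A pushed arbor slides along in the V rests (3 N at most).
- tail_grip (a point): Top centre of the square steel grip post on the tailstock: 24 x 24 mm, standing 36 mm up from the tailstock block (its foot 80 mm, its top 116 mm above the bench), sides parallel to the stand's x and y. The block is 56 mm (x) by 50 mm (y).
- goblet: Clear stemmed goblet, 145 mm high, bowl 68 mm and foot 64 mm in diameter, standing on the bench beyond the stand and the rest. Origin at the centre of its foot's underside.
- tumbler: Green glass tumbler, 68 mm in diameter, 85 mm high, standing on the bench beyond the rest and the crate. Origin at the centre of its underside.
There are look-alikes about, which are no part of the job. What is shaped like the arbor but blue or orange is not meant.

How it is judged:
By the outcome, as a careful person would: the job done as asked, in the order asked, and still so for the second after the job is handed in, with the robot touching nothing.
It also fails if it takes over 72 s, if anything falls off the work surface, if the arm or the gripper's body presses on something with over 40 N, if the wrist force passes 120 N, or if a joint passes its speed limit or range.

## Robot

A 6-joint arm with a two-finger parallel gripper is mounted at the origin on the work surface. World frame = base frame: x ahead of the robot, y to its left, z up, the work surface at z = 0. Lengths are in mm, angles in rad, forces in N, time in s.
With the tool pointing down it reaches from about 375 to 900 mm from the base axis. Payload 3.1 kg.
Tool frame: the origin (TCP) lies at the very end of the fingers, on their centre line; the grasp point (between the pads) lies 19 mm behind it (bot.grip_depth is the distance from the TCP to the grasp point, in mm); z points along the fingers, y is the line along which they close (so a half turn about z gives the same grasp; the last joint's range is limited). The gripper opens to 85 mm and grips with 20 to 120 N. Pads are 22 mm wide; open, the fingers measure 114 mm over their backs; the gripper's body (76 mm by 85 mm) begins 54 mm behind the grasp point. The pads swing forward as they close: fully open they stand 13 mm farther back than shut.
Start: joints at [-1.331, 0.527, 1.433, -0, 1.181, -0.178], TCP at [254.185, -570.953, 231.31] pointing down, gripper open.
Joint ranges: [-3.08, 3.08], [-0.75, 2.2], [0.22, 2.44], [-1.43, 4.57], [0, 2.65], [-2.85, 2.85]. Speed limits (rad/s): [2.79, 2.79, 3.14, 3.14, 3.14, 3.14].

## Interface

Orientations are given as a 3x3 rotation matrix whose columns are the frame's x, y, z axes.
In Python, from workcell import bot gives the robot as it stands.
- The arm moves only by the shell command python3 -m jog 'ROWS' [FORCE]. ROWS is text: rows parted by semicolons, each of 7 numbers parted by spaces: the shift along the tool's x, y, z in m, then the turn, a rotation vector about the tool's x, y, z in rad, then the closure, from 0 (fully open) to 1 (shut). In form: dx dy dz ax ay az gripper; .... A call has 1 to 8 rows; each row is the pose to reach, as a shift and turn from the pose commanded when the call began, along the tool's axes at that moment; what a row does not reach only later rows make up. A row lasts 1/12 s, in which the tool goes at most 41.7 mm and 7.16 degrees, less where a joint would pass 70% of its speed; a pose out of reach is approached as far as the arm can. A call with a gripper value outside its range is refused whole. The fingers move at their own pace and stop on an object; FORCE is the grip in N (left out, the last holds). Time passes only in rows, so rows that repeat a pose let the fingers close. It gives the time, the measured TCP pose, the force, the opening and the grip force at its end, in the units of the state.
- bot.get_state(): the state, without advancing time (a new reading comes with each control period).
- bot.grab_frame(name): name is "scene" or "top"; returns the picture (420x560x3 uint8, red, green, blue); there is no depth.
- bot.calibration(name): a dict with "intrinsics" (3x3 intrinsics, pixels), "R" (3x3) and "t" (3): a world point X has camera coordinates R X + t. Camera axes: x right, y down, z forward; pixel columns grow to the right and rows downward; lengths in mm; the calibration is good to about 2 mm. A picture is of the moment at which its call begins. calibration takes no time and is no camera call.
- bot.job_done(): hands the job in; it is judged then, once.
The state is a dict: "time": time; "joint_pos": joint angles; "qd": joint speeds; "effort": joint torques, N m; "eef_pos": TCP position; "orientation": TCP orientation; "contact_force": force on the tool from outside, world axes, zero at the start; "ft_torque": the same for the moment, N m; "finger_gap": finger opening in mm; "grip_force": force on a finger pad.
Only numpy, scipy, OpenCV 4.12 (cv2) and the standard library are available. Lean on these libraries where they do the work, as an engineer would, in place of code of your own. Each camera call takes 0.05 s, during which the arm holds its last target. There are 200 camera calls.

## Working session

There is one attempt and no reset: what is moved stays moved. The work goes in short steps, Python scripts to look and compute and a shell command to move; the robot and the scene stay as the last step left them, time stands still between calls to the robot, and variables do not carry over. Pictures are saved under pics/ and viewed, at most 10 in all, crops included, and the job is handed in when it is done.

```bash
ls; mkdir -p pics; python3 - <<'E'
from workcell import bot
import cv2,numpy as np
for n in("scene","top"):
    f=bot.grab_frame(n);np.save(n+"0.npy",f);cv2.imwrite(f"pics/{n}0.png",cv2.cvtColor(f,cv2.COLOR_RGB2BGR))
    c=bot.calibration(n);print(n,{k:np.round(v,3).tolist() for k,v in c.items()})
s=bot.get_state();print({k:np.round(v,3).tolist() for k,v in s.items()})
E
```

```text
pics
scene {'intrinsics': [[410.313, 0.0, 282.93], [0.0, 410.313, 202.877], [0.0, 0.0, 1.0]], 'R': [[0.283, 0.959, -0.01], [0.58, -0.179, -0.794], [-0.764, 0.219, -0.607]], 't': [-168.372, -204.527, 1463.666]}
top {'intrinsics': [[405.112, 0.0, 276.06], [0.0, 405.112, 204.647], [0.0, 0.0, 1.0]], 'R': [[-0.004, -1.0, -0.009], [-0.997, 0.004, -0.076], [0.076, 0.008, -0.997]], 't': [58.925, 512.551, 1097.424]}
{'time': 0.1, 'joint_pos': [-1.331, 0.528, 1.434, 0.0, 1.181, -0.178], 'qd': [0.0, -0.001, -0.004, -0.0, 0.001, -0.0], 'effort': [-0.0, -44.331, -17.859, -0.0, 0.004, -0.0], 'eef_pos': [254.026, -570.344, 230.429], 'orientation': [[0.914, 0.407, -0.0], [0.407, -0.914, 0.002], [0.0, -0.002, -1.0]], 'contact_force': [0.546, -0.001, -0.723], 'ft_torque': [0.013, 0.035, 0.009], 'grip_force': 0.0, 'finger_gap': 85.189}
```

View pics/top0.png

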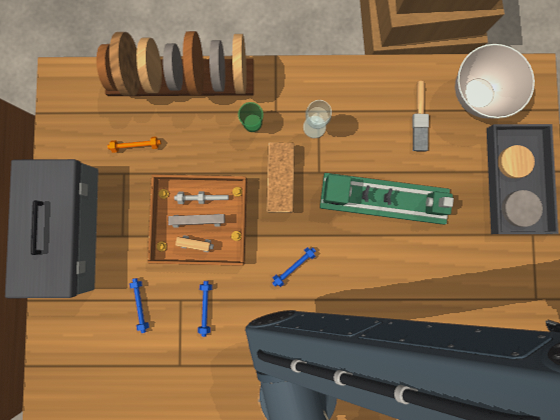

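View pics/scene0.png

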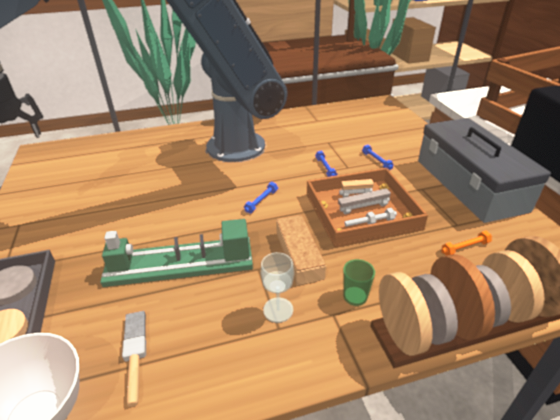

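```bash
cat > h.py <<'E'
import numpy as np,cv2
from workcell import bot
def ray(n,u,v,z):
    c=bot.calibration(n);K,R,t=(np.array(c[k],float) for k in("intrinsics","R","t"))
    o=-R.T@t;d=R.T@np.linalg.solve(K,[u,v,1.]);return (o+d*(z-o[2])/d[2])[:2]
def pix(n,X):
    c=bot.calibration(n);p=np.array(c["intrinsics"])@(np.array(c["R"])@X+np.array(c["t"]));return p[:2]/p[2]
def rect(n,m,z,amin=20):
    out=[]
    for c in cv2.findContours(m.astype(np.uint8),cv2.RETR_EXTERNAL,cv2.CHAIN_APPROX_NONE)[0]:
        if cv2.contourArea(c)<amin: continue
        w=np.array([ray(n,*p[0],z) for p in c],np.float32)
        (cx,cy),(a,b),_=r=cv2.minAreaRect(w);bx=cv2.boxPoints(r)
        e=max([bx[1]-bx[0],bx[2]-bx[1]],key=np.linalg.norm)
        out.append((np.round(c.mean((0,1))).tolist(),round(cx,1),round(cy,1),round(max(a,b)),round(min(a,b)),round(float(np.degrees(np.arctan2(e[1],e[0]))%180),1)))
    return out
E
python3 - <<'E'
from h import *
f=np.load("top0.npy");b=cv2.cvtColor(f,cv2.COLOR_RGB2BGR);hsv=cv2.cvtColor(f,cv2.COLOR_RGB2HSV)
A=cv2.resize(b[170:270,145:250],None,fx=3.8,fy=3.8,interpolation=2);B=cv2.resize(b[168:226,315:465],None,fx=3.75,fy=3.75,interpolation=2)
o=np.zeros((600,800,3),np.uint8);o[:380,:399]=A;o[382:382+B.shape[0],:B.shape[1]]=B[:218]
C=cv2.resize(b[135:220,260:300],None,fx=4.4,fy=4.4,interpolation=2);o[:C.shape[0],420:420+C.shape[1]]=C
cv2.imwrite("pics/crop1.png",o)
H,S,V=[hsv[...,i].astype(int) for i in range(3)]
def roi(m,x0,y0,x1,y1):
    r=np.zeros_like(m);r[y0:y1,x0:x1]=m[y0:y1,x0:x1];return r
print("grey",rect("top",roi((S<60)&(V>70),150,178,246,262),54))
print("green",rect("top",roi((H>50)&(H<90)&(S>80),315,165,465,230),20))
print("face/post",rect("top",roi((S<50)&(V>140),315,165,465,230),116,8))
for p in [(270,142),(294,142),(293,212),(267,211)]:print("rest corner",ray("top",*p,50))
E
```

```text
grey [([196.0, 220.0], 470.0, 269.2, 147, 30, 91.2), ([200.0, 197.0], 530.3, 257.8, 145, 30, 89.7)]
green [([389.0, 203.0], 529.0, -245.9, 356, 99, 82.3)]
face/post [([396.0, 210.0], 490.5, -242.6, 257, 10, 82.3), ([430.0, 202.0], 511.3, -331.6, 19, 9, 168.8), ([448.0, 201.0], 512.1, -375.6, 23, 22, 79.9), ([391.0, 188.0], 547.0, -234.7, 200, 10, 82.3)]
rest corner [681.15351142  72.41223476]
rest corner [680.77942739   7.2671292 ]
rest corner [490.52845609  11.29505536]
rest corner [493.50742426  80.94062391]
```

View pics/crop1.png

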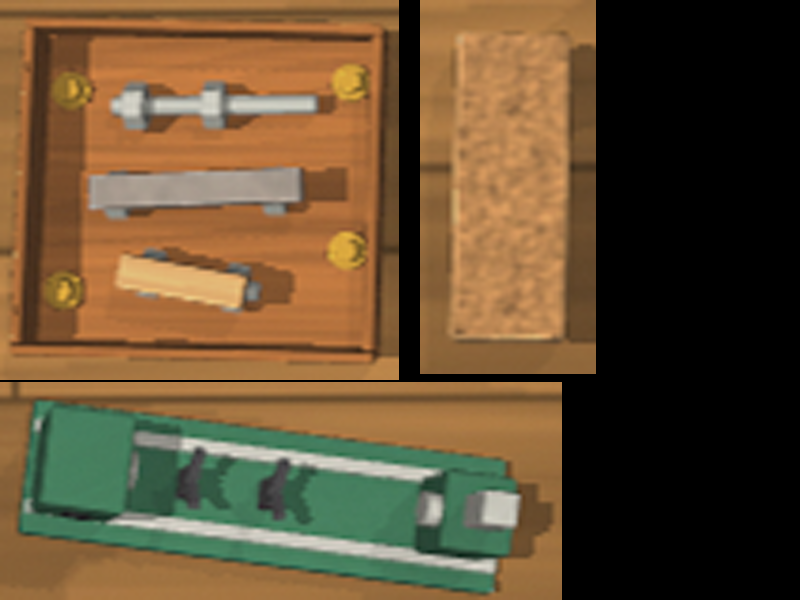

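The top view shows three candidates for the arbor:
- (203,198) has one nut at mid-shaft, so it is the odd arbor.
- (196,220) lies under the 150 mm grey stone, with widely spaced nuts showing at its lower edge. This is the wanted one.
- (195,243) lies under the pale slip, so it is the short arbor.

The blue and orange ones lie outside the crate. The stand's headstock is at the left (world +y), and its tailstock post is at (448,201).

```bash
cat >> h.py <<'E'
from scipy.spatial.transform import Rotation as Ro
def to(x,y,z,yaw,state=None):
    "tool-axes shift (m) and az (rad) to TCP x,y,z with closing line (tool y) at yaw deg, mod 180; tool straight down"
    s=state or bot.get_state();R=np.array(s["orientation"]);d=R.T@(np.array([x,y,z])-s["eef_pos"])/1000
    a=np.radians(yaw);Y=np.array([np.cos(a),np.sin(a),0]);best=[]
    for k in(1,-1):
        Z=np.array([0,0,-1.]);T=np.c_[np.cross(k*Y,Z),k*Y,Z];best.append(Ro.from_matrix(R.T@T).as_rotvec())
    print("shift",np.round(d,4),"rot",*[np.round(r,3) for r in best],"rows",round(np.linalg.norm(d)/.0417,1))
E
python3 - <<'E'
from h import *
st=[ray("top",145+u/3.8,170+v/3.8,54) for u,v in[(92,175),(300,168),(302,203),(90,210)]];print("stone",np.round(st,1).tolist(),np.mean(st,0))
to(500,-250,200,1.9)
y=np.array([np.cos(np.radians(82.3)),np.sin(np.radians(82.3))])
# stand checks at their heights: V rest tips (z73), rails
for n,u,v,z in[("V1 top tip",201,450,73),("V1 low tip",185,503,73),("V2 top",285,460,73),("V2 low",267,516,73)]:print(n,ray("top",315+u/3.75,168+v/3.75-382/3.75,z))
for n,X in[("v_mid",(533,-216,65)),("goblet?",(745,-60,0))]:print(n,pix("top",np.array(X)),pix("scene",np.array(X)))
print("goblet foot",ray("scene",279,309,0),"tumbler",ray("scene",357,296,0),"post",ray("scene",112,238,116))
E
```

```text
stone [[480.8, 342.3], [485.2, 195.9], [460.6, 194.3], [456.2, 343.3]] [470.70664677 268.96148125]
shift [ 0.355  -0.1926  0.0309] rot [-1.000e-03 -1.000e-03 -1.185e+00] [-0.002  0.002  1.956] rows 9.7
V1 top tip [ 556.48670018 -187.1688308 ]
V1 low tip [ 519.23017846 -175.21156129]
V2 top [ 549.1548586  -245.75995974]
V2 low [ 509.85692775 -232.21829441]
v_mid [379.0463494  195.27347272] [187.55180613 241.75677519]
goblet? [316.84490982 123.68911951] [275.83567183 313.94311084]
goblet foot [734.4106808  -49.89197872] tumbler [750.64219047 127.06193968] post [ 529.65630205 -373.3760161 ]
```

```bash
python3 -m jog '0.30 -0.16 0.01 0 0 -0.8 0.5;0.30 -0.16 0.01 0 0 -0.8 0.5;0.30 -0.16 0.01 0 0 -0.8 0.5;0.30 -0.16 0.01 0 0 -0.8 0.5;0.30 -0.16 0.01 0 0 -0.8 0.5;0.30 -0.16 0.01 0 0 -0.8 0.5;0.30 -0.16 0.01 0 0 -0.8 0.5;0.30 -0.16 0.01 0 0 -0.8 0.5' 40; python3 -c "
from h import *
to(470.7,269,130,1.9)"
```

```text
time: 0.77
eef_pos: [459.7, -306.2, 221.2]
orientation: [[0.343, 0.939, -0.001], [0.939, -0.343, 0.001], [0.0, -0.001, -1.0]]
contact_force: [0.4, -1.1, 0.8]
finger_gap: 43.1
grip_force: 0.0
shift [ 0.544  -0.187   0.0915] rot [-0.001 -0.    -0.384] [-1.000e-03  1.000e-03  2.758e+00] rows 14.0
```

```bash
python3 -m jog '0.30 -0.10 0.03 0 0 -0.38 0.5;0.30 -0.10 0.03 0 0 -0.38 0.5;0.30 -0.10 0.03 0 0 -0.38 0.5;0.30 -0.10 0.03 0 0 -0.38 0.5;0.30 -0.10 0.03 0 0 -0.38 0.5;0.30 -0.10 0.03 0 0 -0.38 0.5;0.30 -0.10 0.03 0 0 -0.38 0.5;0.30 -0.10 0.03 0 0 -0.38 0.5'; python3 -c "
from h import *
to(470.7,269,130,1.9)"
```

```text
time: 1.43
eef_pos: [467.1, 11.5, 190.9]
orientation: [[-0.03, 1.0, -0.002], [1.0, 0.03, 0.001], [0.001, -0.002, -1.0]]
contact_force: [1.0, 0.2, -0.4]
finger_gap: 42.2
grip_force: 0.0
shift [0.2572 0.0114 0.0613] rot [-0.002 -0.001 -0.003] [-2.000e-03  3.000e-03  3.138e+00] rows 6.3
```

```bash
python3 -m jog '0.257 0.011 0.05 0 0 0 0.5;0.257 0.011 0.05 0 0 0 0.5;0.257 0.011 0.05 0 0 0 0.5;0.257 0.011 0.05 0 0 0 0.5;0.257 0.011 0.05 0 0 0 0.5;0.257 0.011 0.05 0 0 0 0.5;0.257 0.011 0.05 0 0 0 0.5;0.257 0.011 0.05 0 0 0 0.5'; python3 - <<'E'
from h import *
o=[]
for n,(x0,y0,x1,y1) in(("top",(130,150,270,290)),("scene",(280,140,460,260))):
    f=bot.grab_frame(n);np.save(n+"1.npy",f);o.append(cv2.resize(cv2.cvtColor(f,cv2.COLOR_RGB2BGR)[y0:y1,x0:x1],(400,int(400*(y1-y0)/(x1-x0)))))
c=np.zeros((400,800,3),np.uint8);c[:o[0].shape[0],:400]=o[0];c[:o[1].shape[0],400:]=o[1];cv2.imwrite("pics/a.png",c)
s=bot.get_state();print(s["eef_pos"],pix("scene",s["eef_pos"]))
to(470.7,269,29,1.9)
E
```

```text
time: 2.1
eef_pos: [471.5, 268.0, 140.5]
orientation: [[-0.033, 0.999, -0.001], [0.999, 0.033, 0.0], [0.0, -0.001, -1.0]]
contact_force: [-0.4, 0.1, 0.1]
finger_gap: 42.8
grip_force: 0.0
[471.81569018 264.87697274 141.1290135 ] [365.9870163  168.46172172]
shift [ 0.0043 -0.0009  0.1121] rot [-0.001  0.001 -0.004] [2.000e-03 2.000e-03 3.138e+00] rows 2.7
```

View pics/a.png

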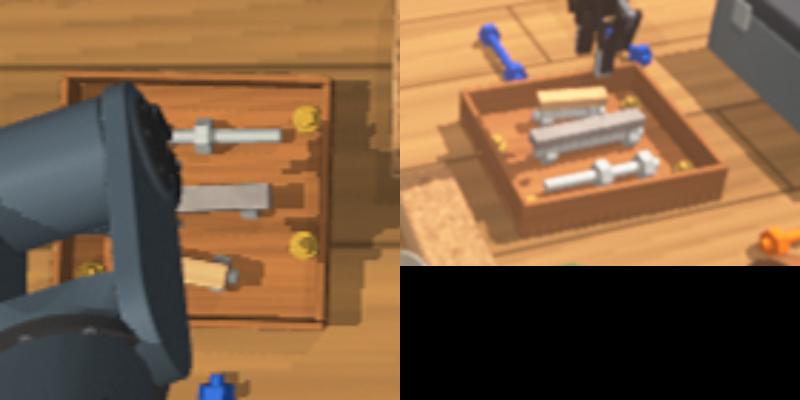

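The wide-spaced nuts under the grey stone, at (545,152) and (632,138) in the crop, confirm that the wanted arbor is the middle one. The gripper is above it. I'll go down and grip the stone.

```bash
python3 -c "
from h import *
print(ray('scene',280+188*.45,140+126*.45,54))"
python3 -m jog '0.003 0 0.03 0 0 0 0.5;0.003 0 0.07 0 0 0 0.5;0.003 0 0.095 0 0 0 0.5;0.003 0 0.107 0 0 0 0.5;0.003 0 0.109 0 0 0 0.5;0.003 0 0.11 0 0 0 0.75;0.003 0 0.11 0 0 0 0.9;0.003 0 0.11 0 0 0 0.9' 40
```

```text
[479.76098212 267.71911136]
time: 2.87
eef_pos: [473.2, 267.7, 32.7]
orientation: [[-0.027, 1.0, 0.002], [1.0, 0.027, 0.001], [0.001, 0.002, -1.0]]
contact_force: [0.4, 0.9, -1.3]
finger_gap: 23.3
grip_force: 41.3
```

The tips are below the stone's underside, so on the cork they would hit first. I'll regrip higher.

```bash

python3 -m jog '0 0 0 0 0 0 0.6;0 0 0 0 0 0 0.6;0 0 -0.004 0 0 0 0.6;0 0 -0.007 0 0 0 0.6;0 0 -0.007 0 0 0 0.6;0 0 -0.007 0 0 0 0.9;0 0 -0.007 0 0 0 0.9;0 0 -0.007 0 0 0 0.9' 50
python3 -m jog '0 0 -0.01 0 0 0 0.9;0 0 -0.03 0 0 0 0.9;0 0 -0.06 0 0 0 0.9;0 0 -0.09 0 0 0 0.9;0 0 -0.09 0 0 0 0.9'
python3 - <<'E'
from h import *
to(586.5,43,115,88.1)
o=[]
for n,(x0,y0,x1,y1) in(("top",(130,150,270,290)),("scene",(280,120,460,260))):
    f=bot.grab_frame(n);np.save(n+"2.npy",f);o.append(cv2.resize(cv2.cvtColor(f,cv2.COLOR_RGB2BGR)[y0:y1,x0:x1],(400,int(400*(y1-y0)/(x1-x0)))))
c=np.zeros((400,800,3),np.uint8);c[:o[0].shape[0],:400]=o[0];c[:o[1].shape[0],400:]=o[1];cv2.imwrite("pics/b.png",c)
E
```

```text
time: 3.53
eef_pos: [473.0, 268.4, 39.3]
orientation: [[-0.029, 1.0, 0.002], [1.0, 0.029, 0.0], [0.0, 0.002, -1.0]]
contact_force: [-0.1, 0.0, 5.5]
finger_gap: 22.7
grip_force: 49.0
time: 3.95
eef_pos: [475.3, 269.4, 133.6]
orientation: [[-0.028, 1.0, 0.009], [1.0, 0.028, 0.003], [0.003, 0.009, -1.0]]
contact_force: [1.0, 0.3, -0.9]
finger_gap: 22.8
grip_force: 49.6
shift [-0.2295  0.1046  0.0189] rot [ 0.01   0.005 -1.509] [ 0.005 -0.01   1.632] rows 6.1
```

View pics/b.png

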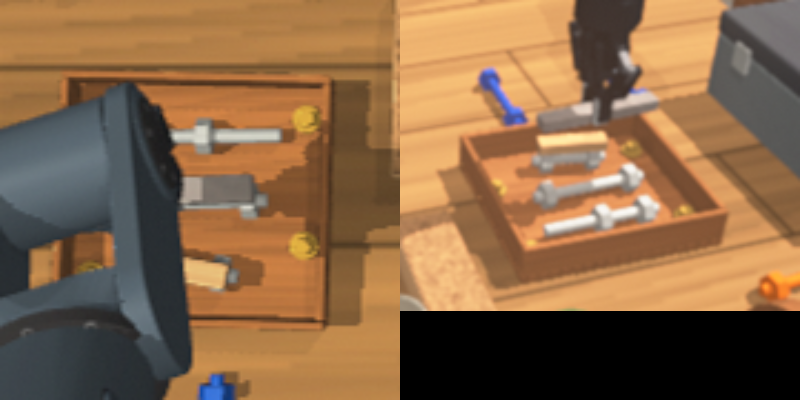

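```bash

python3 -m jog '-0.03 0.01 0 0 0 -0.12 0.9;-0.06 0.03 0 0 0 -0.24 0.9;-0.09 0.04 0 0 0 -0.36 0.9;-0.12 0.05 0 0 0 -0.48 0.9;-0.15 0.07 0 0 0 -0.6 0.9;-0.18 0.08 0 0 0 -0.72 0.9;-0.21 0.09 0 0 0 -0.84 0.9;-0.229 0.103 0 0 0 -0.96 0.9'
python3 -c "
from h import *
to(586.5,43,100,88.1)"
```

```text
time: 4.72
eef_pos: [580.0, 39.4, 126.3]
orientation: [[-0.837, 0.547, -0.006], [0.547, 0.837, -0.0], [0.005, -0.003, -1.0]]
contact_force: [-0.1, 0.2, -2.5]
finger_gap: 22.9
grip_force: 49.5
shift [-0.0036  0.0066  0.0263] rot [-0.002 -0.005 -0.546] [-7.000e-03  2.000e-03  2.596e+00] rows 0.7
```

```bash

python3 -m jog '-0.002 0.004 0.005 0 0 -0.12 0.9;-0.002 0.004 0.01 0 0 -0.24 0.9;-0.002 0.004 0.02 0 0 -0.36 0.9;-0.002 0.004 0.026 0 0 -0.48 0.9;-0.002 0.004 0.026 0 0 -0.546 0.9;-0.002 0.004 0.026 0 0 -0.546 0.9;-0.002 0.004 0.026 0 0 -0.546 0.9'
python3 - <<'E'
from h import *
s=bot.get_state();print(s["eef_pos"],s["orientation"])
o=[]
for n,(x0,y0,x1,y1) in(("top",(230,110,330,230)),("scene",(230,140,370,308))):
    f=bot.grab_frame(n);np.save(n+"3.npy",f);o.append(cv2.resize(cv2.cvtColor(f,cv2.COLOR_RGB2BGR)[y0:y1,x0:x1],(400,480)))
cv2.imwrite("pics/c.png",np.hstack(o))
to(586.5,43,52,88.1)
E
```

```text
time: 5.3
eef_pos: [584.3, 44.5, 100.9]
orientation: [[-0.999, 0.039, -0.004], [0.039, 0.999, 0.0], [0.004, 0.0, -1.0]]
contact_force: [-0.4, 0.2, -1.6]
finger_gap: 22.9
grip_force: 49.5
[584.26068487  44.48364096 100.89814101] [[-9.99243492e-01  3.87279959e-02 -3.54763469e-03]
 [ 3.87267118e-02  9.99249747e-01  4.29946892e-04]
 [ 3.56162405e-03  2.92233408e-04 -9.99993615e-01]]
shift [-0.0016 -0.0014  0.0498] rot [ 0.    -0.002 -0.005] [-2.000e-03 -0.000e+00  3.137e+00] rows 1.2
```

View pics/c.png

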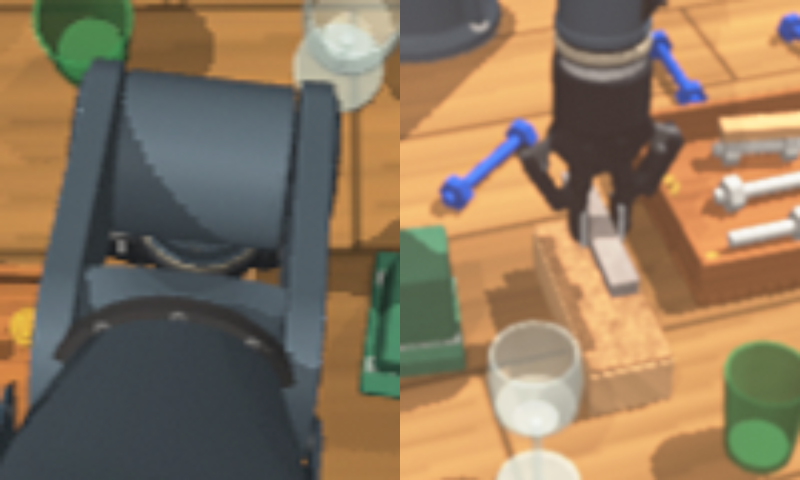

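```bash
python3 -c "
from h import *
q=lambda u,v,z:print(ray('scene',230+(u-400)*.35,140+v*.35,z))
q(619,270,114);q(540,232,50);q(585,365,50);q(668,350,50);q(625,283,98)"
```

```text
[642.64409768  42.24293361]
[506.5825608   16.20476592]
[673.12976276   5.2303323 ]
[676.87148226  73.32140719]
[641.73403363  47.98761174]
```

```bash

python3 -m jog '-0.015 -0.001 0.01 0 0 0 0.9;-0.015 -0.001 0.03 0 0 0 0.9;-0.015 -0.001 0.042 0 0 0 0.9;-0.015 -0.001 0.046 0 0 0 0.9;-0.015 -0.001 0.047 0 0 0 0.9;-0.015 -0.001 0.048 0 0 0 0.9;-0.015 -0.001 0.048 0 0 0 0.9'
```

```text
time: 5.98
eef_pos: [600.6, 42.8, 54.9]
orientation: [[-0.999, 0.037, 0.0], [0.037, 0.999, -0.0], [-0.0, -0.0, -1.0]]
contact_force: [-0.2, -0.2, -0.8]
finger_gap: 23.0
grip_force: 49.5
```

```bash

python3 -m jog '0 0 0.001 0 0 0 0.9;0 0 0.002 0 0 0 0.9;0 0 0.003 0 0 0 0.9;0 0 0.003 0 0 0 0.9'
python3 -m jog '0 0 0 0 0 0 0.65;0 0 0 0 0 0 0.55;0 0 0 0 0 0 0.5;0 0 -0.02 0 0 0 0.5;0 0 -0.05 0 0 0 0.5;0 0 -0.09 0 0 0 0.5;0 0 -0.12 0 0 0 0.5'
python3 -c "
from h import *
to(470,268,140,1.9)"
```

```text
time: 6.32
eef_pos: [600.5, 42.8, 51.7]
orientation: [[-0.999, 0.037, 0.0], [0.037, 0.999, -0.0], [-0.0, -0.0, -1.0]]
contact_force: [-0.8, 0.1, -2.0]
finger_gap: 22.7
grip_force: 49.5
time: 6.9
eef_pos: [600.9, 42.8, 173.8]
orientation: [[-0.999, 0.037, 0.001], [0.037, 0.999, -0.0], [-0.001, -0.0, -1.0]]
contact_force: [0.6, -0.6, 0.7]
finger_gap: 42.5
grip_force: 0.0
shift [0.1392 0.2203 0.0336] rot [1.000e-03 1.000e-03 1.501e+00] [-1.000e-03  1.000e-03 -1.641e+00] rows 6.3
```

```bash
python3 - <<'E'
from h import *
o=[]
for n,(x0,y0,x1,y1) in(("top",(150,175,250,265)),("scene",(260,190,350,280))):
    f=bot.grab_frame(n);np.save(n+"4.npy",f);o.append(cv2.resize(cv2.cvtColor(f,cv2.COLOR_RGB2BGR)[y0:y1,x0:x1],(400,4*(y1-y0)),interpolation=2))
cv2.imwrite("pics/d.png",np.hstack(o))
f=np.load("top4.npy");hsv=cv2.cvtColor(f,cv2.COLOR_RGB2HSV).astype(int);m=(hsv[...,1]<75)&(hsv[...,2]>70)
r=np.zeros_like(m);r[180:260,155:243]=m[180:260,155:243];print(rect("top",r,25,15))
f=np.load("scene4.npy");hsv=cv2.cvtColor(f,cv2.COLOR_RGB2HSV).astype(int);m=(hsv[...,1]<75)&(hsv[...,2]>70)
r=np.zeros_like(m);r[205:280,275:325]=m[205:280,275:325];print(rect("scene",r,64,15))
E
```

```text
[([202.0, 222.0], 470.3, 272.9, 152, 60, 77.0), ([200.0, 197.0], 533.0, 263.4, 149, 30, 89.7), ([235.0, 224.0], 472.9, 185.0, 216, 71, 179.8)]
[([283.0, 267.0], 670.9, -19.2, 83, 40, 164.5), ([301.0, 241.0], 602.6, 40.8, 160, 26, 178.3)]
```

View pics/d.png

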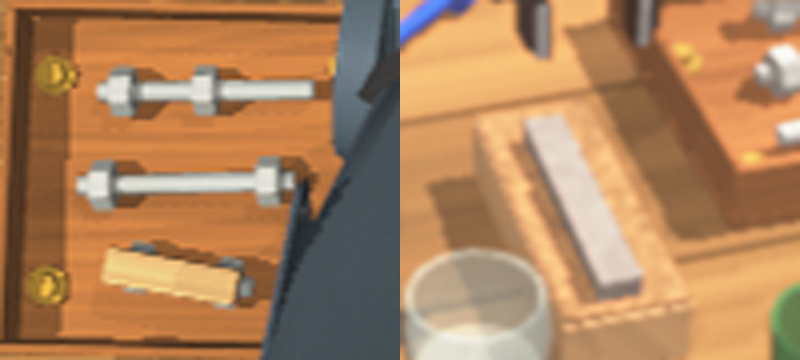

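```bash
python3 - <<'E'
from h import *
q=lambda u,v,z:print(ray('scene',260+(u-400)*.225,190+v*.25,z).round(1))
print("stone");q(543,120,66);q(621,280,66);print("rest");q(475,118,50);q(570,110,50);q(560,330,50);q(690,302,50)
p=lambda u,v,z:print(ray('top',150+u/4,175+v/4,z).round(1))
print("arbor");p(101,184,32);p(269,181,32);p(77,186,23);p(294,181,23);p(120,184,29);p(250,182,29)
to(470,268,140,1.9)
E
```

```text
stone
[530.2  44. ]
[674.9  39.7]
rest
[498.4  12.9]
[506.9  67.9]
[687.6   3.5]
[686.6  73.1]
arbor
[468.4 331.6]
[469.9 217. ]
[467.4 350.4]
[470.2 201.2]
[468.4 319.4]
[469.4 230.5]
shift [0.1433 0.2205 0.0356] rot [0.009 0.011 1.501] [-0.011  0.009 -1.641] rows 6.4
```

The stone lies wholly on the cork; in this view it spans about x 530–675 on a rest of about 500–687. The bare arbor is at (196,221), with its middle at about (469,274).

```bash

python3 -m jog '0.02 0.03 0 0 0 0.12 0.5;0.04 0.06 0 0 0 0.24 0.5;0.06 0.09 0 0 0 0.36 0.5;0.08 0.12 0 0 0 0.48 0.5;0.1 0.15 0 0 0 0.6 0.5;0.12 0.18 0 0 0 0.72 0.5;0.135 0.21 0 0 0 0.84 0.6;0.141 0.227 0 0 0 0.96 0.6'
python3 -c "
from h import *
to(469,274.5,80,1.0)"
```

```text
time: 7.67
eef_pos: [464.6, 277.2, 170.9]
orientation: [[-0.54, 0.842, -0.003], [0.842, 0.54, 0.0], [0.002, -0.003, -1.0]]
contact_force: [0.5, -0.1, 0.7]
finger_gap: 34.0
grip_force: 0.0
shift [-0.0048  0.0025  0.0909] rot [-0.003 -0.001  0.553] [ 1.000e-03 -4.000e-03 -2.589e+00] rows 2.2
```

```bash

python3 -m jog '-0.004 0.002 0.01 0 0 0.12 0.6;-0.004 0.002 0.03 0 0 0.24 0.6;-0.004 0.002 0.05 0 0 0.36 0.6;-0.004 0.002 0.07 0 0 0.48 0.6;-0.004 0.002 0.085 0 0 0.553 0.6;-0.004 0.002 0.09 0 0 0.553 0.6;-0.004 0.002 0.09 0 0 0.553 0.6'
python3 -c "
from h import *
to(469,274.5,12,1.0)"
```

```text
time: 8.25
eef_pos: [470.5, 272.1, 79.9]
orientation: [[-0.023, 1.0, -0.004], [1.0, 0.023, -0.001], [-0.001, -0.004, -1.0]]
contact_force: [-0.6, -0.4, 0.4]
finger_gap: 34.3
grip_force: 0.0
shift [ 0.0025 -0.0012  0.0679] rot [-0.004  0.001  0.005] [-2.000e-03 -6.000e-03 -3.136e+00] rows 1.6
```

```bash

python3 -m jog '0.002 -0.001 0.02 0 0 0 0.6;0.002 -0.001 0.045 0 0 0 0.6;0.002 -0.001 0.058 0 0 0 0.6;0.002 -0.001 0.064 0 0 0 0.6;0.002 -0.001 0.066 0 0 0 0.75;0.002 -0.001 0.066 0 0 0 1;0.002 -0.001 0.066 0 0 0 1;0.002 -0.001 0.066 0 0 0 1' 80
python3 -m jog '0 0 0 0 0 0 1;0 0 -0.01 0 0 0 1;0 0 -0.03 0 0 0 1;0 0 -0.07 0 0 0 1;0 0 -0.11 0 0 0 1;0 0 -0.14 0 0 0 1;0 0 -0.14 0 0 0 1'
python3 -c "
from h import *
to(530,-220,150,-7.7)"
```

```text
time: 8.92
eef_pos: [471.3, 274.7, 16.4]
orientation: [[-0.021, 1.0, 0.002], [1.0, 0.021, 0.001], [0.0, 0.002, -1.0]]
contact_force: [0.7, 0.5, -1.5]
finger_gap: 10.9
grip_force: 78.1
time: 9.5
eef_pos: [474.8, 276.1, 162.8]
orientation: [[-0.021, 1.0, 0.014], [1.0, 0.021, 0.005], [0.004, 0.014, -1.0]]
contact_force: [1.6, 0.1, -2.0]
finger_gap: 10.6
grip_force: 78.5
shift [-0.4972  0.0444  0.0112] rot [ 0.013 -0.005  0.156] [ 0.008  0.02  -2.986] rows 12.0
```

```bash

python3 -m jog '-0.03 0.003 0 0 0 0 1;-0.07 0.006 0 0 0 0.03 1;-0.11 0.01 0 0 0 0.06 1;-0.15 0.013 0 0 0 0.09 1;-0.19 0.017 0 0 0 0.12 1;-0.23 0.02 0 0 0 0.15 1;-0.26 0.023 0 0 0 0.156 1;-0.28 0.025 0 0 0 0.156 1' 100
python3 - <<'E'
from h import *
o=[]
for n,(x0,y0,x1,y1) in(("top",(240,120,480,270)),("scene",(90,60,330,210))):
    f=bot.grab_frame(n);np.save(n+"5.npy",f);o.append(cv2.resize(cv2.cvtColor(f,cv2.COLOR_RGB2BGR)[y0:y1,x0:x1],(480,300),interpolation=2))
cv2.imwrite("pics/e.png",np.vstack(o))
to(532,-221,150,-7.7)
E
```

```text
time: 10.17
eef_pos: [501.5, -8.0, 155.6]
orientation: [[0.137, 0.991, 0.0], [0.991, -0.137, -0.001], [-0.001, 0.0, -1.0]]
contact_force: [0.9, -0.6, -2.0]
finger_gap: 9.8
grip_force: 99.6
shift [-0.2066  0.0591  0.0058] rot [ 0.001  0.001 -0.005] [ 1.000e-03 -2.000e-03  3.136e+00] rows 5.2
```

View pics/e.png

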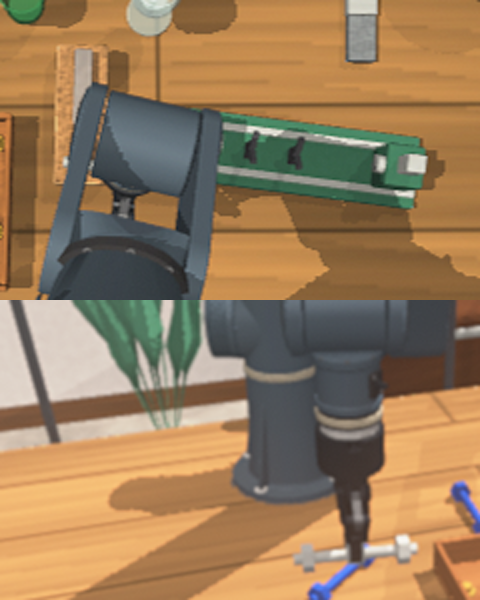

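```bash
python3 - <<'E'
from h import *
P=[ray("top",315+u/3.75,168+(v-382)/3.75,20) for u,v in[(20,530),(495,592),(510,462)]];P=np.array(P);print(P)
c=(P[0]+P[2])/2;d=P[0]-P[1];d/=np.linalg.norm(d);print("base centre",c,"ang",np.degrees(np.arctan2(d[1],d[0])),"vmid",c+30*d)
hp=np.array([ray("top",315+u/3.75,168+(v-382)/3.75,116) for u,v in[(470,490),(519,490),(515,529),(467,526)]]);print("post",hp.mean(0),"vmid from post",hp.mean(0)+159*d)
for z in(145,150,155,160,165,170):print(z,pix("scene",np.array([501.5,-8,z])))
print("want 268 186.5")
to(531.5,-223,150,-7.7)
E
```

```text
[[ 504.44843443  -65.02407481]
 [ 457.58766043 -410.88368856]
 [ 552.96471529 -425.27316776]]
base centre [ 528.70657486 -245.14862129] ang 82.28394012775766 vmid [ 532.73449337 -215.42025314]
post [ 510.74538287 -371.85353693] vmid from post [ 532.09335098 -214.29318577]
145 [268.17762133 191.61809835]
150 [268.11223695 189.93375329]
155 [268.04644932 188.2390203 ]
160 [267.9802547  186.53380301]
165 [267.9136493  184.81800381]
170 [267.84662929 183.09152391]
want 268 186.5
shift [-0.2086  0.0588  0.0058] rot [ 0.001  0.001 -0.005] [ 1.000e-03 -2.000e-03  3.136e+00] rows 5.2
```

```bash

python3 -m jog '-0.035 0.01 0 0 0 0 1;-0.075 0.02 0 0 0 0 1;-0.115 0.03 0 0 0 0 1;-0.155 0.043 0 0 0 0 1;-0.19 0.053 0 0 0 0 1;-0.207 0.058 0 0 0 0 1;-0.209 0.059 0 0 0 0 1;-0.209 0.059 0 0 0 0 1'
python3 - <<'E'
from h import *
to(531.5,-223,62,-7.7)
o=[]
for n,(x0,y0,x1,y1) in(("top",(310,150,470,250)),("scene",(90,150,290,290))):
    f=bot.grab_frame(n);np.save(n+"6.npy",f);o.append(cv2.resize(cv2.cvtColor(f,cv2.COLOR_RGB2BGR)[y0:y1,x0:x1],(480,300) if n=="top" else (429,300),interpolation=2))
cv2.imwrite("pics/f.png",o[1] if 1 else 0)
E
```

```text
time: 10.93
eef_pos: [531.5, -219.8, 155.1]
orientation: [[0.136, 0.991, -0.001], [0.991, -0.136, 0.001], [0.001, -0.001, -1.0]]
contact_force: [-0.1, 0.3, -2.8]
finger_gap: 10.2
grip_force: 99.6
shift [-0.0033  0.0005  0.0931] rot [-0.001 -0.001 -0.002] [-2.000e-03  2.000e-03  3.139e+00] rows 2.2
```

View pics/f.png

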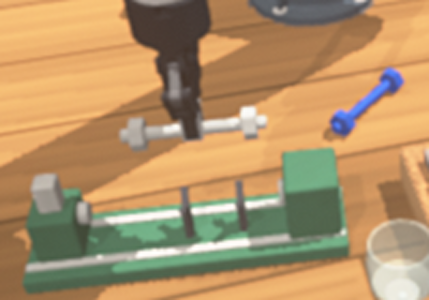

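```bash
python3 - <<'E'
from h import *
y=np.array([np.cos(np.radians(82.3)),np.sin(np.radians(82.3)),0])
cr=lambda X:((pix("scene",X)-[90,150])*429/200).round(1)
m=np.array([531.5,-221,160.5])
print("arbor ends",cr(m-74*y),cr(m+74*y),"seen 121,137 266,121")
v=np.array([532.5,-215,65])
print("V tops",cr(v-30*y+[0,0,8]),cr(v+30*y+[0,0,8]),"face",cr(v+74*y))
E
```

```text
arbor ends [117.  136.3] [262.3 121.7] seen 121,137 266,121
V tops [181.2 194. ] [236.7 188. ] face [277.6 189. ]
```

```bash

python3 -m jog '-0.003 0 0.02 0 0 0 1;-0.003 0 0.05 0 0 0 1;-0.003 0 0.07 0 0 0 1;-0.003 0 0.08 0 0 0 1;-0.003 0 0.085 0 0 0 1;-0.003 0 0.087 0 0 0 1;-0.003 0 0.088 0 0 0 1;-0.003 0 0.088 0 0 0 1'
```

```text
time: 11.7
eef_pos: [532.3, -222.9, 68.4]
orientation: [[0.134, 0.991, 0.002], [0.991, -0.134, -0.001], [-0.001, 0.002, -1.0]]
contact_force: [-0.1, -0.6, -2.3]
finger_gap: 10.4
grip_force: 99.7
```

```bash

python3 -m jog '0 0 0.002 0 0 0 1;0 0 0.004 0 0 0 1;0 0 0.006 0 0 0 1;0 0 0.006 0 0 0 1'
python3 -m jog '0 0 0.001 0 0 0 1;0 0 0.002 0 0 0 1;0 0 0.002 0 0 0 1'
```

```text
time: 12.03
eef_pos: [531.4, -222.9, 61.5]
orientation: [[0.135, 0.991, -0.0], [0.991, -0.135, 0.0], [0.0, -0.0, -1.0]]
contact_force: [0.2, -0.3, -3.3]
finger_gap: 10.0
grip_force: 99.7
time: 12.28
eef_pos: [531.5, -222.9, 59.3]
orientation: [[0.135, 0.991, -0.0], [0.991, -0.135, 0.0], [0.0, -0.0, -1.0]]
contact_force: [0.1, -0.7, -3.4]
finger_gap: 10.1
grip_force: 99.7
```

```bash

python3 -m jog '0 0 0.001 0 0 0 1;0 0 0.002 0 0 0 1;0 0 0.002 0 0 0 1'
python3 -m jog '0 0 0.001 0 0 0 1;0 0 0.002 0 0 0 1;0 0 0.002 0 0 0 1'
```

```text
time: 12.53
eef_pos: [532.6, -223.4, 58.0]
orientation: [[0.135, 0.991, 0.002], [0.991, -0.135, -0.001], [-0.001, 0.002, -1.0]]
contact_force: [2.2, -0.8, 0.6]
finger_gap: 10.0
grip_force: 100.2
time: 12.78
eef_pos: [532.7, -223.4, 57.7]
orientation: [[0.134, 0.991, 0.003], [0.991, -0.134, -0.002], [-0.001, 0.003, -1.0]]
contact_force: [-0.6, 1.7, 11.7]
finger_gap: 10.1
grip_force: 101.8
```

Contact at z = 58 means the arbor is seated. I'll release it and rise.

```bash

python3 -m jog '0 0 -0.002 0 0 0 1;0 0 -0.002 0 0 0 0.7;0 0 -0.002 0 0 0 0.55;0 0 -0.002 0 0 0 0.5;0 0 -0.02 0 0 0 0.5;0 0 -0.06 0 0 0 0.5;0 0 -0.1 0 0 0 0.5;0 0 -0.12 0 0 0 0.5'
python3 - <<'E'
from h import *
to(511,-372,180,82.3)
f=bot.grab_frame("scene");np.save("scene7.npy",f);cv2.imwrite("pics/g.png",cv2.resize(cv2.cvtColor(f,cv2.COLOR_RGB2BGR)[210:290,90:290],None,fx=3.5,fy=3.5,interpolation=2))
E
```

```text
time: 13.45
eef_pos: [532.9, -223.8, 179.1]
orientation: [[0.135, 0.991, 0.004], [0.991, -0.135, -0.003], [-0.002, 0.004, -1.0]]
contact_force: [-0.3, -0.6, -0.4]
finger_gap: 42.7
grip_force: 0.0
shift [-0.1498 -0.0018 -0.0006] rot [ 0.002  0.005 -1.571] [ 0.005 -0.002  1.57 ] rows 3.6
```

View pics/g.png

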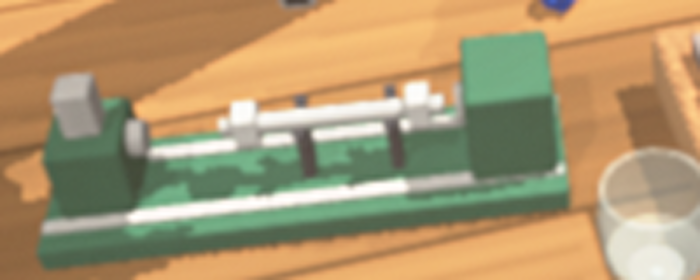

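The arbor lies in both V rests, with its end (440,102) a little short of the headstock face (458,105). Next I'll grip the tailstock post, closing across the stand.

```bash

python3 -m jog '-0.04 0 0 0 0 0 0.4;-0.08 0 0 0 0 0 0.4;-0.12 -0.001 0 0 0 0 0.4;-0.145 -0.002 0.01 0 0 0 0.4;-0.15 -0.002 0.03 0 0 0 0.4;-0.15 -0.002 0.04 0 0 0 0.4;-0.15 -0.002 0.04 0 0 0 0.4'
python3 - <<'E'
from h import *
to(511,-372.5,90,-7.7)
f=bot.grab_frame("scene");np.save("scene8.npy",f);cv2.imwrite("pics/h.png",cv2.resize(cv2.cvtColor(f,cv2.COLOR_RGB2BGR)[190:290,70:230],None,fx=4,fy=4,interpolation=2))
E
```

```text
time: 14.08
eef_pos: [507.1, -369.4, 131.9]
orientation: [[0.136, 0.991, -0.006], [0.991, -0.136, 0.006], [0.005, -0.006, -1.0]]
contact_force: [-0.5, 0.3, -0.4]
finger_gap: 50.9
grip_force: 0.0
shift [-0.0027  0.0046  0.0418] rot [-0.006 -0.005 -0.002] [-0.008  0.01   3.14 ] rows 1.0
```

View pics/h.png

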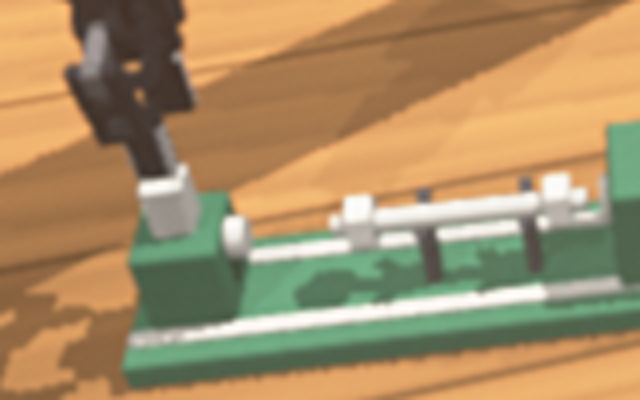

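```bash

python3 -m jog '-0.003 0.003 0.015 0 0 0 0.4;-0.003 0.003 0.03 0 0 0 0.4;-0.003 0.003 0.038 0 0 0 0.4;-0.003 0.003 0.04 0 0 0 0.4;-0.003 0.003 0.04 0 0 0 0.8;-0.003 0.003 0.04 0 0 0 0.9;-0.003 0.003 0.04 0 0 0 0.9;-0.003 0.003 0.04 0 0 0 0.9' 60
```

```text
time: 14.8
eef_pos: [512.1, -374.6, 96.4]
orientation: [[0.134, 0.991, 0.001], [0.991, -0.134, -0.0], [-0.0, 0.001, -1.0]]
contact_force: [-0.5, 1.1, 1.8]
finger_gap: 22.7
grip_force: 62.2
```

```bash

python3 -m jog '0.008 0 0 0 0 0 0.9;0.016 0 0 0 0 0 0.9;0.024 0 0 0 0 0 0.9;0.032 0 0 0 0 0 0.9;0.04 0 0 0 0 0 0.9;0.046 0 0 0 0 0 0.9;0.05 0 0 0 0 0 0.9;0.05 0 0 0 0 0 0.9'
```

```text
time: 15.47
eef_pos: [519.1, -323.7, 96.3]
orientation: [[0.134, 0.991, 0.001], [0.991, -0.134, -0.0], [-0.0, 0.001, -1.0]]
contact_force: [-2.4, -0.4, 6.0]
finger_gap: 22.4
grip_force: 62.9
```

```bash

python3 -m jog '0.002 0 0 0 0 0 0.9;0.004 0 0 0 0 0 0.9;0.006 0 0 0 0 0 0.9;0.006 0 0 0 0 0 0.9'
```

```text
time: 15.8
eef_pos: [519.8, -318.9, 96.3]
orientation: [[0.134, 0.991, 0.001], [0.991, -0.134, -0.002], [-0.002, 0.001, -1.0]]
contact_force: [-3.3, -4.1, 6.0]
finger_gap: 22.6
grip_force: 62.8
```

```bash

python3 -m jog '0.001 0 0 0 0 0 0.9;0.002 0 0 0 0 0 0.9;0.003 0 0 0 0 0 0.9;0.003 0 0 0 0 0 0.9'
```

```text
time: 16.13
eef_pos: [519.9, -318.4, 96.3]
orientation: [[0.133, 0.991, 0.0], [0.991, -0.133, -0.005], [-0.005, 0.001, -1.0]]
contact_force: [-5.4, -9.5, 3.1]
finger_gap: 22.7
grip_force: 62.4
```

```bash

python3 -m jog '0.001 0 0 0 0 0 0.9;0.002 0 0 0 0 0 0.9;0.003 0 0 0 0 0 0.9;0.003 0 0 0 0 0 0.9'
python3 - <<'E'
from h import *
f=bot.grab_frame("scene");np.save("scene9.npy",f);cv2.imwrite("pics/i.png",cv2.resize(cv2.cvtColor(f,cv2.COLOR_RGB2BGR)[190:290,90:270],None,fx=4.4,fy=4.4,interpolation=2))
E
```

```text
time: 16.47
eef_pos: [519.9, -318.3, 96.3]
orientation: [[0.133, 0.991, 0.0], [0.991, -0.133, -0.01], [-0.01, 0.002, -1.0]]
contact_force: [-8.3, -15.9, 1.6]
finger_gap: 22.6
grip_force: 62.1
```

View pics/i.png

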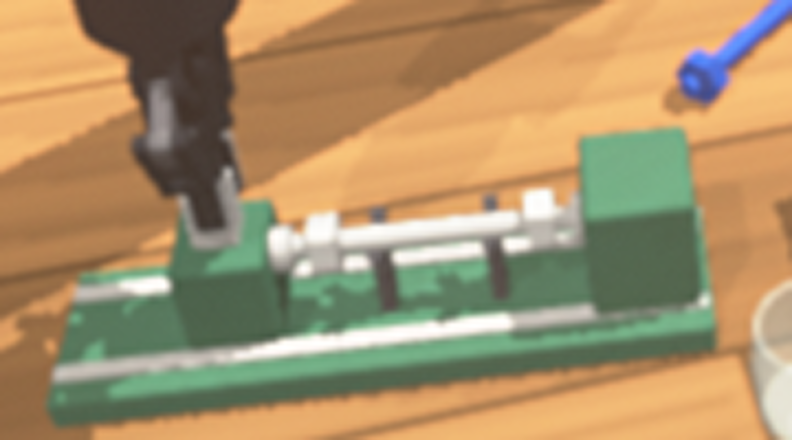

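The tailstock face bears on the arbor at (285,245) and the other end meets the headstock at (572,225). The push has stalled against a firm stop. I'll ease off a little, open and rise.

```bash

python3 -m jog '-0.003 0 0 0 0 0 0.9;-0.004 0 0 0 0 0 0.9;-0.004 0 0 0 0 0 0.75;-0.004 0 0 0 0 0 0.6;-0.004 0 0 0 0 0 0.4;-0.004 0 0 0 0 0 0.4;-0.004 0 -0.02 0 0 0 0.4;-0.004 0 -0.05 0 0 0 0.4'
python3 -m jog '0 0 -0.04 0 0 0 0.4;0 0 -0.08 0 0 0 0.4;-0.04 0 -0.1 0 0 0 0.4;-0.08 0 -0.1 0 0 0 0.4;-0.12 0 -0.1 0 0 0 0.4;-0.16 0 -0.1 0 0 0 0.4;-0.18 0 -0.1 0 0 0 0.4;-0.18 0 -0.1 0 0 0 0.4'
python3 - <<'E'
from h import *
for n in("scene","top"):
    f=bot.grab_frame(n);np.save(n+"F.npy",f)
f=np.load("sceneF.npy")
# shift of the tailstock/arbor since the tight picture, by differencing
a=np.load("scene9.npy").astype(int);d=np.abs(a-f).sum(2)
print("diff arbor/headstock region",(d[225:265,150:240]>60).sum(),"tail face",(d[238:262,148:165]>60).sum())
def prof(g):return g[244:250,140:175].mean((0,2)).round().astype(int).tolist()
print(prof(a));print(prof(f.astype(int)))
t=np.load("topF.npy");h=cv2.cvtColor(t,cv2.COLOR_RGB2HSV).astype(int);m=(h[...,1]<50)&(h[...,2]>140);r=np.zeros_like(m);r[165:230,400:465]=m[165:230,400:465];print(rect("top",r,116,8))
E
```

```text
time: 17.18
eef_pos: [518.0, -314.2, 142.5]
orientation: [[0.134, 0.991, -0.006], [0.991, -0.134, 0.007], [0.006, -0.007, -1.0]]
contact_force: [-0.2, -1.0, 0.3]
finger_gap: 51.4
grip_force: 0.0
time: 17.85
eef_pos: [494.5, -499.9, 244.6]
orientation: [[0.139, 0.99, 0.001], [0.99, -0.139, -0.002], [-0.002, 0.001, -1.0]]
contact_force: [-0.1, -0.3, 0.1]
finger_gap: 51.4
grip_force: 0.0
diff arbor/headstock region 40 tail face 0
[131, 135, 138, 142, 141, 138, 137, 138, 136, 126, 132, 185, 215, 218, 214, 200, 191, 193, 192, 190, 196, 197, 197, 196, 194, 187, 177, 174, 195, 207, 207, 206, 201, 184, 161]
[129, 130, 133, 135, 134, 132, 132, 132, 130, 120, 125, 175, 206, 210, 205, 191, 183, 185, 182, 180, 185, 187, 187, 186, 185, 178, 167, 166, 186, 198, 198, 196, 192, 174, 152]
[([423.0, 214.0], 481.0, -312.2, 116, 10, 82.2), ([425.0, 198.0], 519.3, -319.8, 23, 23, 178.1), ([404.0, 198.0], 519.3, -269.6, 28, 28, 178.5), ([440.0, 194.0], 530.3, -357.6, 43, 10, 81.5), ([404.0, 189.0], 542.3, -268.6, 25, 9, 82.5)]
```

```bash
python3 - <<'E'
from h import *
t=np.load("topF.npy");g=cv2.cvtColor(t,cv2.COLOR_RGB2GRAY);h=cv2.cvtColor(t,cv2.COLOR_RGB2HSV)
y=np.array([np.cos(np.radians(82.3)),np.sin(np.radians(82.3)),0]);x=np.array([y[1],-y[0],0]);v=np.array([532.5,-215,65])
for off in(-3,0,3):
    r=[]
    for s in range(-96,96,3):
        p=pix("top",v+s*y+off*x).astype(np.float32);r.append((s,int(cv2.getRectSubPix(g,(1,1),tuple(map(float,p)))[0,0]),int(cv2.getRectSubPix(h[...,1].copy(),(1,1),tuple(map(float,p)))[0,0])))
    print(off,r)
for X in(v-74*y,v+74*y):print(pix("scene",X))
s=cv2.cvtColor(np.load("sceneF.npy"),cv2.COLOR_RGB2HSV)
print(s[236:246,208:226,1])
s=cv2.cvtColor(np.load("scene8.npy"),cv2.COLOR_RGB2HSV);print(s[236:246,208:226,1])
E
```

```text
-3 [(-96, 99, 115), (-93, 98, 114), (-90, 97, 116), (-87, 101, 84), (-84, 156, 25), (-81, 195, 16), (-78, 197, 16), (-75, 166, 16), (-72, 161, 15), (-69, 149, 16), (-66, 152, 16), (-63, 176, 17), (-60, 180, 17), (-57, 178, 18), (-54, 168, 18), (-51, 140, 15), (-48, 150, 16), (-45, 173, 17), (-42, 171, 17), (-39, 168, 18), (-36, 171, 17), (-33, 175, 16), (-30, 179, 16), (-27, 179, 17), (-24, 178, 14), (-21, 176, 11), (-18, 165, 14), (-15, 165, 15), (-12, 170, 18), (-9, 176, 19), (-6, 171, 18), (-3, 170, 18), (0, 170, 17), (3, 165, 18), (6, 167, 20), (9, 169, 23), (12, 171, 17), (15, 169, 18), (18, 164, 18), (21, 157, 16), (24, 158, 19), (27, 162, 18), (30, 165, 15), (33, 168, 14), (36, 164, 14), (39, 173, 11), (42, 156, 14), (45, 124, 19), (48, 134, 19), (51, 170, 18), (54, 175, 17), (57, 177, 18), (60, 179, 17), (63, 160, 17), (66, 142, 18), (69, 126, 19), (72, 122, 18), (75, 127, 16), (78, 105, 42), (81, 101, 113), (84, 110, 114), (87, 108, 113), (90, 109, 115), (93, 108, 117)]
0 [(-96, 98, 113), (-93, 98, 114), (-90, 99, 118), (-87, 119, 75), (-84, 176, 20), (-81, 205, 15), (-78, 2
[... 2737 characters left out ...]
 41  19  42  80  86  85]
 [  4   4   4   8  22  31  25  24  59 123 137  98  49  21  44  81  85  84]
 [  6   6   7  11  11  10   6   5  40 114 141 102  50  22  41  79  84  83]
 [ 11  12  11  18  16  10   8   8  42 106 128  91  41  21  35  71  80  77]
 [ 22  23  21  21  22  20  19  20  34  63  70  49  25  19  30  56  65  62]
 [ 21  22  21  21  22  22  20  18  25  48  68  53  26  21  28  52  59  56]
 [ 20  19  22  21  22  20  22  21  24  32  44  39  25  21  22  50  59  59]
 [ 19  19  19  20  21  18  17  17  18  17  19  21  18  23  25  47  59  57]
 [ 19  20  20  21  20  17  18  20  21  21  19  21  23  24  23  43  56  56]
 [ 21  21  22  23  22  22  21  23  23  23  21  21  22  21  28  44  54  56]]
```

```bash
python3 -c "
from workcell import bot
print(bot.job_done())"
```

```text
the job is handed in; nothing more can be done
None
```

The stone is on the cork rest and the arbor is in the V rests, held tight between tailstock and headstock; I handed the job in at about 18 s, but I viewed 12 pictures against the limit of 10.

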